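Clear and open the curing box, and hold its lid up

TASK

The knife has been left lying on the lid of the glue-curing box: first lay it in the notches of the two-post tool rest, centred, and let go of it. Then take the wing handle of the lid latch as it stands and tug it up to feel whether the lid is caught; if it is, turn the wing clockwise until the latch lets go. Lift the lid past half open and finish holding it there, leaving the flask, the glue bottle and the parts tray where they are.

Things in the scene. Friction and masses are not known exactly. Their poses are not given: they have to be found in the camera images.
- knife: Snap-off knife with its blade home: a flat black bar 150 long (x) x 22 wide (y) x 13 thick (z), with a thumb slide that stands 5 higher just ahead of the middle; about 70 g. Origin: centre of its underside. It starts lying flat on the lid, roughly parallel to the hinge, behind the latch.
- case: Bench-top curing box of grey sheet steel, fixed to the bench: 180 deep (x) x 240 wide (y), on feet, its lid overhanging 4 on the front and sides. Origin: on the bench under its centre; +x points to the hinge side, away from the latch. The closed lid's top face is flat and level, 92 above the bench.
- lid (a joint): Hinge of the lid along the back edge: 0 shut, 1.4 rad at its stop, 0.7 half open; the front edge rises. No stay: let go anywhere, the lid falls shut. Lifting the lid takes about 4 to 6 N upwards at the wing handle. When caught it still rattles up about 3 mm at the handle (0.02 rad), then stops hard.
- lid_hinge (a point): Point on the lid's hinge axis, in the middle of the back edge, 88 above the bench; its y axis runs along the hinge (turning the lid about +y opens it), its x axis points from the latch to the hinge while the lid is shut (it turns with the lid).
- latch_grip (a point): Grip point of the latch's wing handle, on its turning axis (z, square to the lid), 28 above the lid's top face; lid shut: 150 in front of the hinge axis, 120 above the bench. The dark steel wing is a bar 54 long (this point's x) x 11 thick (y), from 16 to 40 above the lid, on a stem 15 thick with a collar 34 across, 3 high. A grip on its flat sides may pivot as the lid swings.
- latch_tip (a point): Middle of one end of the wing, 27 from latch_grip along its x axis.
- latch (a joint): Clockwise turn of the latch seen from above, 0 to 1.4 rad; stays where left (0.08 N m). At 1.4, its open stop, the wing points square at the hinge; at 0 it lies nearly along the front edge. A hidden tongue that turns with it catches under a plate inside the front wall and comes clear between 0.5 and 1.05 rad, unlike from box to box. Found at any angle, so the lid may or may not be caught.
- rest: Bare aluminium tool rest fixed to the bench, on either side of the box: base plate 120 (x) x 54 x 6 with two upright plates 5 thick, 40 wide at x = -45 and +45, each notched at the top: flat floor 55 above the bench, about 28 wide, flaring between two horns that reach 71. Origin: under the base's centre.
- rest_seat (a point): Middle of the line between the two notch floors, 55 above the bench; x runs from notch to notch. A knife well laid has its underside's centre here and its length along x, either way round.
- tray: Steel parts tray 140 x 90 x 28 with small metal mounts in it, about 0.9 kg, on the other side of the box from the rest. Leave it. Origin: centre of its underside.
- bottle: Small white glue bottle with a pointed blue nozzle, 34 across, 100 high, standing beyond the box. Leave it. Origin: centre of its underside.
- flask: Steel drinking flask with a red upper half and a black cap, 72 across, 195 high. Leave it. Origin: centre of its underside.

How it is judged:
By the outcome, as a careful person would: the job done as asked, in the order asked, and still so for the second after the job is handed in, while the arm keeps its last pose, push and grip.
It also fails if it takes over 58 s, if anything falls off the work surface, if the arm or the gripper's body presses on something with over 40 N, if the wrist force passes 120 N, or if a joint passes its speed limit or range.

ROBOT

A 6-joint arm with a two-finger parallel gripper is mounted at the origin on the work surface. World frame = base frame: x ahead of the robot, y to its left, z up, the work surface at z = 0. Lengths are in m, angles in rad, forces in N, time in s.
With the tool pointing down it reaches from about 0.3 to 0.75 m from the base axis. Payload 8.5 kg.
Tool frame: the origin (TCP) lies at the very end of the fingers, on their centre line; the grasp point (between the pads) lies 19 mm behind it; z points along the fingers, x is the direction in which the jaws open and shut, and the axes are right-handed (so a half turn about z gives the same grasp; the last joint's range is limited). The gripper opens to 85 mm and grips with 20 to 120 N. Pads are 22 mm wide; open, the fingers measure 114 mm over their backs; the gripper's body (76 mm by 85 mm) begins 54 mm behind the grasp point. The pads swing forward as they close: fully open they stand 13 mm farther back than shut.
Start: joints at [0.971, 0.381, 1.297, -0, 1.464, -0.215], TCP at [0.206, 0.51, 0.231] pointing down, gripper open.
Joint ranges: [-3.11, 3.11], [-0.89, 2.33], [0.22, 2.48], [-1.42, 4.56], [0.17, 2.85], [-2.88, 2.88]. Speed limits (rad/s): [2.39, 2.39, 3.14, 3.14, 3.14, 3.14].

INTERFACE

Orientations are given as a rotation vector (axis times angle).
In Python, from workcell import env gives the robot as it stands.
- The arm moves only by the tool apply_moves, never from a script. Its argument "targets" is a list of rows, each an object with "dp": the shift along the world's x, y, z in mm, a list of three; "angular": the turn, a rotation vector about the world's x, y, z in rad, a list of three; "grip": the opening, from -1 (shut) to 1 (fully open). In form: [{"dp": [x, y, z], "angular": [ax, ay, az], "grip": grip}, ...]. A call has 1 to 12 rows; each row shifts and turns the pose as measured when the row begins; what a row does not reach is not made up. A row lasts 1/8 s, in which the tool goes at most 62.5 mm and 10.7 degrees, less where a joint would pass 70% of its speed; a pose out of reach is approached as far as the arm can. A call with a gripper value outside its range is refused whole. The fingers move at their own pace and stop on an object; "force" is the grip in N (left out, the last holds). Time passes only in rows, so rows that do not move let the fingers close. It gives the time, the measured TCP pose, the force and the opening at its end, in the units of the state.
- env.get_state(): the state, without advancing time (a new reading comes with each control period).
- env.capture(name): name is "scene" or "top" or "wrist"; returns (picture, depth): 420x560x3 uint8, blue, green, red; 420x560 float32, m along the optical axis (not along the pixel's ray), 0 where there is no reading.
- env.calibration(name): a dict with "mtx" (3x3 intrinsics, pixels), "dist" ([k1, k2, p1, p2, k3] as OpenCV has them; the pictures are not rectified), "camera_from_world" (4x4, takes a point from world to camera coordinates). Camera axes: x right, y up, looking along -z (the intrinsics and any distortion apply to the point x, -y, -z); pixel columns grow to the right and rows downward; lengths in m; the calibration is good to about 2 mm. A picture is of the moment at which its call begins: read the wrist's pose just before it. calibration takes no time and is no camera call; for the wrist camera it gives the pose at the moment of the call.
- env.sign_off(): hands the job in, once; it reports no verdict.
Trained networks look in the newest picture that a camera, given by its name, has taken for a name from the list of things; names that differ only in an ending like _2 or _b are one class to them, and where a whole thing is asked for, a point or a joint stands for the part that bears it (a point fixed in the world has none). Each returns a list of dicts, best first, with "score" (0 to 1); they miss things now and then, are a little off and sometimes report something else, mostly with a low value. They report only what shows in the picture. A call takes as long as a camera call.
- env.outline_of(camera, query): "pixels" (420x560 bool, what is visible of it).
- env.place_of(camera, query): "location" ([x, y, z] in m, in the coordinates of the camera as it stood for that picture, good to about 4 mm: a listed point, or the origin of a listed thing).
The state is a dict: "clock": time; "q": joint angles; "dq": joint speeds; "tau": joint torques, N m; "eef_pos": TCP position; "eef_rot": TCP orientation; "wrist_force": force on the tool from outside, world axes, zero at the start; "ft_torque": the same for the moment, N m; "finger_gap": opening from 0.0 (shut) to 1.0 (fully open).
Only numpy, scipy, OpenCV 4.12 (cv2) and the standard library are available. Lean on these libraries where they do the work, as an engineer would, in place of code of your own. Each camera call takes 0.05 s, during which the arm holds its last target. There are 200 camera calls.

## Working session

There is one attempt and no reset: what is moved stays moved. The work goes in short steps, Python scripts to look and compute and a tool call to move; the robot and the scene stay as the last step left them, time stands still between calls to the robot, and variables do not carry over. Pictures are saved under pics/ and viewed, about 8 in all and at most 12, crops included, and the job is handed in when it is done.

Besides the shell and the picture viewer there is one more tool, called after ">>>" in YAML: its name, and indented under it one key for each argument. apply_moves: Moves the arm, as the interface text tells. Its arguments: {"type":"object","properties":{"targets":{"type":"array"},"force":{"type":"number"}},"required":["targets"]}

```bash
mkdir -p pics
cat > h.py <<'E'
import numpy as np, cv2
from workcell import env
def w_from_c(c,p):
    T=np.linalg.inv(np.array(env.calibration(c)["camera_from_world"])); p=np.atleast_2d(p)
    return p@T[:3,:3].T+T[:3,3]
def cloud(c,depth):
    K=env.calibration(c); m=np.array(K["mtx"]); 
    h,w=depth.shape; u,v=np.meshgrid(np.arange(w),np.arange(h))
    n=cv2.undistortPoints(np.stack([u,v],-1).reshape(-1,1,2).astype(float),m,np.array(K["dist"],float)).reshape(h,w,2)
    P=np.stack([n[...,0]*depth,-n[...,1]*depth,-depth],-1)
    return w_from_c(c,P.reshape(-1,3)).reshape(h,w,3)
def look(c,name=None):
    im,d=env.capture(c)
    if name: cv2.imwrite(f"pics/{name}.png",im)
    return im,d,cloud(c,d)
def axis2(P):
    c=P.mean(0); e=np.linalg.svd((P-c)[:,:2],full_matrices=False)[2][0]
    r=cv2.minAreaRect((P[:,:2]*1000).astype(np.float32)); return c,np.arctan2(e[1],e[0]),r
E
python3 - <<'E'
from h import *
np.set_printoptions(precision=4,suppress=True)
s=env.get_state();print({k:s[k] for k in("clock","eef_pos","eef_rot","finger_gap","wrist_force")})
ims=[]
for c in("scene","top"):
    im,d,W=look(c,c+"0");ims.append(im)
    for q in("knife","case","lid_hinge","latch_grip","latch_tip","rest","rest_seat","tray","bottle","flask"):
        r=env.place_of(c,q)
        print(c,q,[(w_from_c(c,x["location"])[0],round(x["score"],2)) for x in r[:2]])
    for q in("knife","rest","latch_grip"):
        r=env.outline_of(c,q)
        if r:
            p=r[0]["pixels"]&(d>0);P=W[p];print(c,q,"outline",p.sum(),round(r[0]["score"],2),*axis2(P),np.percentile(P[:,2],[5,50,95]))
E
```

```text
{'clock': 0.0, 'eef_pos': array([0.2063, 0.5095, 0.2307]), 'eef_rot': array([ 2.6047,  1.7554, -0.0022]), 'finger_gap': 0.9987854480091546, 'wrist_force': array([-0.0927,  0.311 , -0.0494])}
scene knife [(array([0.5698, 0.0104, 0.0923]), 0.6)]
scene case [(array([ 0.5564, -0.017 , -0.0026]), 0.64), (array([ 0.5233, -0.0108,  0.1211]), 0.6)]
scene lid_hinge [(array([ 0.6492, -0.0174,  0.0879]), 0.64)]
scene latch_grip [(array([ 0.4956, -0.0205,  0.1238]), 0.8)]
scene latch_tip [(array([ 0.5232, -0.0136,  0.119 ]), 0.47)]
scene rest [(array([0.4725, 0.322 , 0.0039]), 0.8)]
scene rest_seat [(array([0.4734, 0.3162, 0.0593]), 0.69)]
scene tray [(array([ 0.5219, -0.3124, -0.0006]), 0.84), (array([ 0.6775, -0.3253, -0.0007]), 0.53)]
scene bottle [(array([0.7265, 0.2397, 0.0039]), 0.67)]
scene flask [(array([ 0.6736, -0.3257,  0.0004]), 0.79)]
scene knife outline 428 0.65 [0.5803 0.0027 0.1051] 1.7603646134155255 ((576.9784545898438, 5.0814666748046875), (23.74024200439453, 153.0159454345703), 11.505234718322754) [0.0983 0.1055 0.1101]
scene rest outline 716 0.81 [0.4744 0.3167 0.0226] -0.10
[... 822 characters left out ...]
 0.69)]
top bottle [(array([0.7257, 0.2375, 0.0034]), 0.74)]
top flask [(array([ 0.6729, -0.3309,  0.0006]), 0.88)]
top knife outline 781 0.8 [0.5736 0.0056 0.1053] -1.3820949812380674 ((575.8307495117188, 5.569480895996094), (25.04666519165039, 152.75701904296875), 10.911638259887695) [0.1004 0.1055 0.1102]
top rest outline 1197 0.94 [0.4698 0.3177 0.0109] 3.051963815432847 ((470.94091796875, 319.2301940917969), (55.147010803222656, 116.98567199707031), 85.3384780883789) [0.0035 0.0066 0.0546]
top latch_grip outline 217 0.76 [ 0.4949 -0.0196  0.117 ] -2.9253700241915253 ((495.521240234375, -19.196308135986328), (28.2612361907959, 44.39253616333008), 76.42457580566406) [0.0938 0.1301 0.1343]
```

View pics/top0.png

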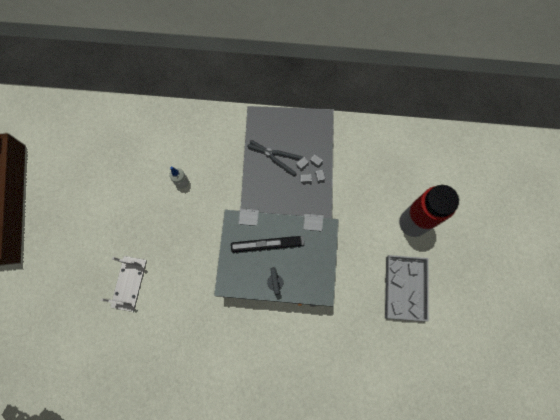

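View pics/scene0.png

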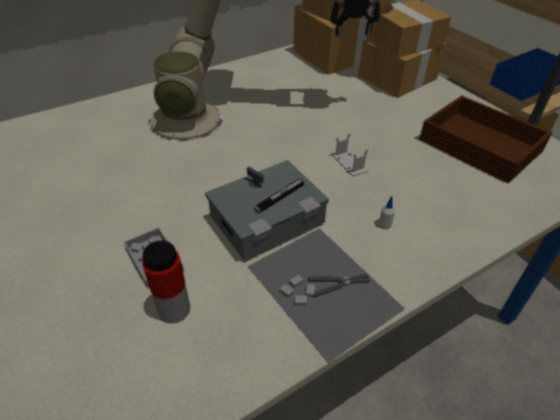

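The top view shows the knife at px (232–302, 240), the wing at (275, 283) pointing almost at the hinge, the rest at (127, 284) and the tray and flask on the right. The scene view agrees. Next I'll look at the rest from close by with the wrist camera.

Run:
```python
from h import *
from scipy.spatial.transform import Rotation as R
np.set_printoptions(precision=3,suppress=True)
s=env.get_state();Rt=R.from_rotvec(s["eef_rot"]).as_matrix();print(Rt, s["clock"])
T=np.linalg.inv(np.array(env.calibration("wrist")["camera_from_world"]))
print("cam in tool",Rt.T@(T[:3,3]-s["eef_pos"]),"look dir",-Rt.T@T[:3,2],"up",Rt.T@T[:3,1],env.calibration("wrist")["mtx"])
```

```text
[[ 0.375  0.927 -0.   ]
 [ 0.927 -0.375 -0.   ]
 [-0.    -0.    -1.   ]] 1.4
cam in tool [-0.001 -0.082 -0.142] look dir [-0.     0.318  0.948] up [ 0.001 -0.948  0.318] [[341.952   0.    282.655]
 [  0.    341.952 203.07 ]
 [  0.      0.      1.   ]]
```

>>> apply_moves:
  targets:
    - {"dp": [41,-32,0],"angular": [0,0,0.15],"grip": 0.1}
    - {"dp": [41,-32,0],"angular": [0,0,0.14],"grip": 0.1}
    - {"dp": [41,-32,0],"angular": [0,0,0],"grip": 0.1}
    - {"dp": [41,-32,0],"angular": [0,0,0],"grip": 0.1}
    - {"dp": [41,-32,0],"angular": [0,0,0],"grip": 0.1}
    - {"dp": [41,-32,0],"angular": [0,0,0],"grip": 0.1}
    - {"dp": [0,0,0],"angular": [0,0,0],"grip": 0.1}

```text
clock: 2.28
eef_pos: [0.4591, 0.3111, 0.2313]
eef_rot: [-2.312, -2.127, -0.002]
wrist_force: [-0.3, -0.9, -0.3]
finger_gap: 0.553
```

Run:
```python
from h import *
np.set_printoptions(precision=4,suppress=True)
s=env.get_state();print(s["eef_pos"],s["eef_rot"],s["finger_gap"])
im,d,W=look("wrist","w1")
for q in("rest","rest_seat"):
    print(q,[(w_from_c("wrist",x["location"])[0],round(x["score"],2)) for x in env.place_of("wrist",q)])
r=env.outline_of("wrist","rest")
p=r[0]["pixels"]&(d>0);P=W[p]
for lo,hi in((0.003,0.012),(0.05,0.058),(0.06,0.075)):
    Q=P[(P[:,2]>lo)&(P[:,2]<hi)]
    if len(Q)>10: print(lo,len(Q),*axis2(Q))
Q=P[P[:,2]>0.045]
_,lab,cen=cv2.kmeans(Q.astype(np.float32),2,None,(3,50,1e-5),5,cv2.KMEANS_PP_CENTERS)
for k in (0,1):
    A=Q[lab[:,0]==k];print(len(A),*axis2(A),A.min(0),A.max(0))
```

```text
[0.4591 0.3111 0.2313] [-2.3116 -2.1274 -0.0022] 0.5530495510736875
rest [(array([ 0.467 ,  0.3213, -0.003 ]), 0.75)]
rest_seat []
0.003 4098 [0.466  0.32   0.0061] -0.09257904126937878 ((469.89605712890625, 319.86102294921875), (53.83128356933594, 118.82677459716797), 85.18401336669922)
0.05 430 [0.4706 0.3196 0.0545] -0.08187006060726423 ((470.10162353515625, 319.88311767578125), (40.27016067504883, 95.37347412109375), 85.78358459472656)
0.06 278 [0.4692 0.3215 0.068 ] -0.04521500065325515 ((470.14111328125, 319.79205322265625), (48.91383743286133, 95.4327392578125), 85.43451690673828)
406 [0.4246 0.3236 0.0589] 1.4885079892004802 ((425.0982971191406, 323.3883972167969), (48.9141731262207, 5.235645294189453), 85.45730590820312) [0.4209 0.2989 0.0452] [0.4295 0.3477 0.0738]
444 [0.5137 0.3169 0.0574] 1.486267131467342 ((514.6575927734375, 316.3829345703125), (48.62490463256836, 6.117218971252441), 85.40450286865234) [0.5101 0.2921 0.045 ] [0.5194 0.3407 0.0731]
```

View pics/w1.png

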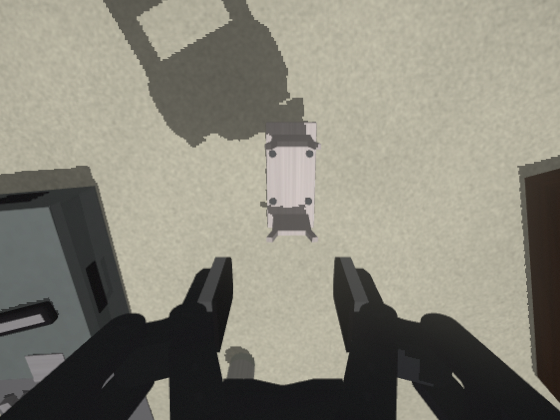

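The rest is at (0.470, 0.320) with yaw −0.080 rad; in the picture its notches are at px (290, 142) and (293, 225). Next I'll view the knife and wing from above.

>>> apply_moves:
  targets:
    - {"dp": [13,-32,4],"angular": [0,0,-0.163],"grip": 0.1}
    - {"dp": [13,-32,4],"angular": [0,0,-0.163],"grip": 0.1}
    - {"dp": [13,-32,4],"angular": [0,0,-0.163],"grip": 0.1}
    - {"dp": [13,-32,4],"angular": [0,0,-0.163],"grip": 0.1}
    - {"dp": [13,-32,4],"angular": [0,0,-0.163],"grip": 0.1}
    - {"dp": [13,-32,4],"angular": [0,0,-0.163],"grip": 0.1}
    - {"dp": [13,-32,4],"angular": [0,0,-0.163],"grip": 0.1}
    - {"dp": [10,-27,1],"angular": [0,0,-0.163],"grip": 0.1}
    - {"dp": [0,0,0],"angular": [0,0,0],"grip": 0.1}

```text
clock: 3.6
eef_pos: [0.5528, 0.0664, 0.2635]
eef_rot: [3.131, 0.262, 0.007]
wrist_force: [-1.2, 0.0, 0.5]
finger_gap: 0.547
```

Run:
```python
from h import *
np.set_printoptions(precision=4,suppress=True)
s=env.get_state();print(s["eef_pos"],s["eef_rot"],s["finger_gap"],s["clock"])
im,d,W=look("wrist","w2")
np.save("w2.npy",W)
for q in("knife","lid_hinge","latch_grip","latch_tip"):
    print(q,[(w_from_c("wrist",x["location"])[0],round(x["score"],2)) for x in env.place_of("wrist",q)])
for q in ("knife","latch_grip"):
    r=env.outline_of("wrist",q)
    if not r: print("none",q);continue
    p=r[0]["pixels"]&(d>0);P=W[p]
    P=P[P[:,2]>(0.1 if q=="knife" else 0.125)]
    if len(P)>10:print(q,len(P),*axis2(P),np.percentile(P[:,2],[5,50,95]))
m=(W[...,2]>.088)&(W[...,2]<.096)&(d>0)&(abs(W[...,0]-.56)<.13)
L=W[m];print("lid",len(L),L.mean(0),*axis2(L)[1:])
```

```text
[0.5528 0.0664 0.2635] [3.1307 0.2616 0.0067] 0.5471936108822957 3.6
knife [(array([0.5757, 0.011 , 0.0899]), 0.97)]
lid_hinge [(array([ 0.6464, -0.0114,  0.0858]), 0.7)]
latch_grip [(array([ 0.4948, -0.0166,  0.1251]), 0.65)]
latch_tip [(array([ 0.5223, -0.0072,  0.1155]), 0.66)]
knife 3191 [0.572  0.0133 0.105 ] -1.3807351014963674 ((573.5369262695312, 6.1400604248046875), (22.157564163208008, 154.175048828125), 11.108074188232422) [0.1024 0.1048 0.1096]
latch_grip 448 [ 0.4952 -0.006   0.1507] -2.235122179251298 ((521.16943359375, 30.650238037109375), (153.02459716796875, 55.86820602416992), 53.738277435302734) [0.1261 0.1312 0.2775]
lid 31223 [0.5538 0.0087 0.0919] -1.2925764768388937 ((553.8350219726562, -17.79236602783203), (193.3255615234375, 248.07464599609375), 0.33713406324386597)
```

View pics/w2.png

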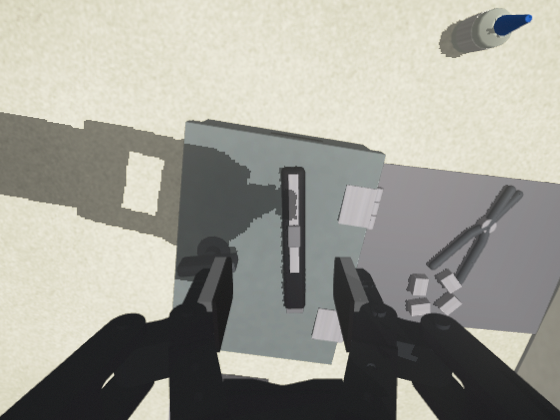

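>>> apply_moves:
  targets:
    - {"dp": [10,-30,-30],"angular": [0,0,0.027],"grip": -0.05}
    - {"dp": [11,-30,-35],"angular": [0,0,0],"grip": -0.05}
    - {"dp": [0,0,-40],"angular": [0,0,0],"grip": -0.05}
    - {"dp": [0,0,-20],"angular": [0,0,0],"grip": -0.05}
    - {"dp": [0,0,0],"angular": [0,0,0],"grip": -0.05}

```text
clock: 4.58
eef_pos: [0.5737, 0.0081, 0.136]
eef_rot: [3.125, 0.32, 0.011]
wrist_force: [0.4, -0.4, 0.4]
finger_gap: 0.475
```

>>> apply_moves:
  targets:
    - {"dp": [0,-2,-20],"angular": [0,0,-0.01],"grip": -0.05}
    - {"dp": [0,0,-14],"angular": [0,0,0],"grip": -0.05}
    - {"dp": [0,0,-7],"angular": [0,0,0],"grip": -0.05}
    - {"dp": [0,0,0],"angular": [0,0,0],"grip": -0.05}

```text
clock: 5.08
eef_pos: [0.5754, 0.007, 0.0973]
eef_rot: [3.125, 0.308, 0.02]
wrist_force: [0.2, 0.4, 1.2]
finger_gap: 0.474
```

>>> apply_moves:
  targets:
    - {"dp": [-1,-1,-1],"angular": [0,0,0],"grip": -0.05}
    - {"dp": [0,0,0],"angular": [0,0,0],"grip": -1}
    - {"dp": [0,0,0],"angular": [0,0,0],"grip": -1}
    - {"dp": [0,0,0],"angular": [0,0,0],"grip": -1}
    - {"dp": [0,0,0],"angular": [0,0,0],"grip": -1}
  force: 35

```text
clock: 5.7
eef_pos: [0.575, 0.0058, 0.0978]
eef_rot: [3.124, 0.308, 0.024]
wrist_force: [-0.2, 0.2, -0.9]
finger_gap: 0.24
```

>>> apply_moves:
  targets:
    - {"dp": [0,0,20],"angular": [0,0,0],"grip": -1}
    - {"dp": [0,0,40],"angular": [0,0,0],"grip": -1}
    - {"dp": [0,10,40],"angular": [0,0,0],"grip": -1}
    - {"dp": [-14,38,0],"angular": [0,0,0.162],"grip": -1}
    - {"dp": [-14,38,0],"angular": [0,0,0.162],"grip": -1}
    - {"dp": [-14,38,0],"angular": [0,0,0.162],"grip": -1}
    - {"dp": [-14,38,0],"angular": [0,0,0.162],"grip": -1}
    - {"dp": [-14,38,0],"angular": [0,0,0.162],"grip": -1}
    - {"dp": [-14,38,0],"angular": [0,0,0.162],"grip": -1}
    - {"dp": [-12,38,0],"angular": [0,0,0.162],"grip": -1}
    - {"dp": [-9,38,0],"angular": [0,0,0.16],"grip": -1}
    - {"dp": [0,0,0],"angular": [0,0,0],"grip": -1}

```text
clock: 7.2
eef_pos: [0.4648, 0.3288, 0.2002]
eef_rot: [-2.26, -2.173, -0.02]
wrist_force: [-0.2, -1.0, -0.9]
finger_gap: 0.243
```

Run:
```python
from h import *
np.set_printoptions(precision=4,suppress=True)
s=env.get_state();print(s["eef_pos"],s["eef_rot"],s["finger_gap"],s["clock"],np.degrees(2*np.arctan2(s["eef_rot"][1],s["eef_rot"][0])))
from scipy.spatial.transform import Rotation as R
print(R.from_rotvec(s["eef_rot"]).as_matrix()[:,2])
for c in("wrist","top"):
    im,d,W=look(c,c+"3")
    print([(w_from_c(c,x["location"])[0],round(x["score"],2)) for x in env.place_of(c,"knife")])
    r=env.outline_of(c,"knife")
    if r:
        p=r[0]["pixels"]&(d>0);P=W[p];print(c,len(P),r[0]["score"],*axis2(P),np.percentile(P[:,2],[5,50,95]))
```

```text
[0.4648 0.3288 0.2002] [-2.2595 -2.1729 -0.0202] 0.24320859975813675 7.2 -272.23840599231215
[ 0.0046  0.0138 -0.9999]
[(array([0.4657, 0.3275, 0.1938]), 0.97)]
wrist 13661 0.73 [0.4461 0.3278 0.2075] -0.04756993626757459 ((540.3580932617188, 326.6488952636719), (54.70954132080078, 305.0829162597656), 87.28376007080078) [0.2048 0.2073 0.2122]
[(array([0.4626, 0.3287, 0.194 ]), 0.57)]
top 930 0.88 [0.465  0.3258 0.2041] -3.1375008422827255 ((476.3389892578125, 355.016357421875), (168.62428283691406, 198.08206176757812), 87.3216323852539) [0.2003 0.2076 0.2112]
```

View pics/wrist3.png

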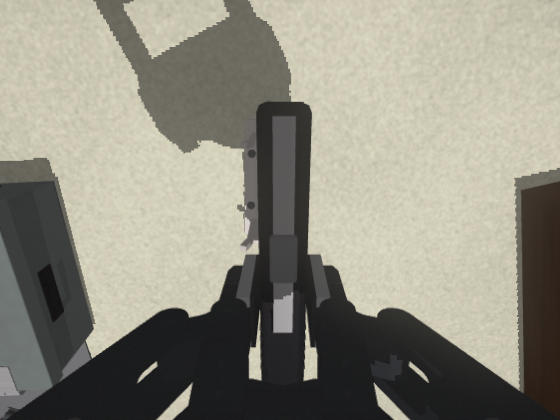

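Run:
```python
from h import *
np.set_printoptions(precision=4,suppress=True)
im,d,W=look("wrist")
print(W[100:116:2,285])
P=W[108:240,262:306].reshape(-1,3)
P=P[(P[:,2]>.2)&(P[:,2]<.215)]; print(P.min(0),P.max(0),np.degrees(axis2(P)[1]),axis2(P)[2])
```

```text
[[ 0.3954  0.3338 -0.0002]
 [ 0.3888  0.3299  0.2044]
 [ 0.3895  0.3299  0.2057]
 [ 0.3902  0.3298  0.2067]
 [ 0.391   0.3298  0.2061]
 [ 0.3917  0.3297  0.2066]
 [ 0.3924  0.3297  0.2072]
 [ 0.393   0.3296  0.2086]]
[0.3905 0.3174 0.2044] [0.4465 0.3375 0.2133] -2.5408740335942834 ((418.4098815917969, 328.25909423828125), (18.83827018737793, 55.26325225830078), 86.88449096679688)
```

>>> apply_moves:
  targets:
    - {"dp": [5,-8,-30],"angular": [-0.013,0.004,-0.041],"grip": -1}
    - {"dp": [0,0,-40],"angular": [0,0,0],"grip": -1}
    - {"dp": [0,0,-25],"angular": [0,0,0],"grip": -1}
    - {"dp": [0,0,0],"angular": [0,0,0],"grip": -1}

```text
clock: 8.05
eef_pos: [0.4727, 0.3157, 0.1041]
eef_rot: [2.321, 2.115, 0.005]
wrist_force: [0.7, 0.6, -0.2]
finger_gap: 0.247
```

Run:
```python
from h import *
np.set_printoptions(precision=4,suppress=True)
s=env.get_state();print(s["eef_pos"],np.degrees(2*np.arctan2(s["eef_rot"][1],s["eef_rot"][0])))
for c in("wrist","top"):
    im,d,W=look(c,c+"4")
    box=(abs(W[...,0]-.47)<.09)&(abs(W[...,1]-.32)<.06)
    K=W[box&(W[...,2]>.104)&(W[...,2]<.1125)&(W[...,0]<.446)]; H=W[box&(W[...,2]>.058)&(W[...,2]<.075)]
    if len(K)>20:
        print(c,"knife",len(K),axis2(K)[2],K.min(0),K.max(0))
        for x in(.405,.42,.435):
            q=K[abs(K[:,0]-x)<.003];print(x,q[:,1].min(),q[:,1].max(),np.median(q[:,2]))
    for a,b in((.41,.44),(.5,.53)):
        q=H[(H[:,0]>a)&(H[:,0]<b)]; 
        if len(q)>3: print(c,"horn",len(q),q.min(0),q.max(0), (q.min(0)+q.max(0))/2)
```

```text
[0.4727 0.3157 0.1041] 84.6900655591376
wrist knife 3700 ((421.54144287109375, 320.4488525390625), (22.087778091430664, 50.96660614013672), 84.41837310791016) [0.3956 0.3072 0.1048] [0.446  0.3333 0.1125]
0.405 0.310809555377633 0.33331559952186673 0.1116725200301536
0.42 0.3094307713185697 0.3318689506327434 0.11174692599155961
0.435 0.30806578713839344 0.32992319413164467 0.11165532126397879
wrist horn 470 [0.4226 0.2976 0.0581] [0.4315 0.3477 0.074 ] [0.427  0.3226 0.066 ]
top knife 145 ((420.9131774902344, 321.002197265625), (22.751131057739258, 50.035484313964844), 85.11299133300781) [0.3957 0.3079 0.1042] [0.4457 0.3342 0.1125]
0.405 0.31206413624655727 0.33249896098685094 0.11057958109730548
0.42 0.3105739060121172 0.3316279642705017 0.11149868495850479
0.435 0.30852877572633286 0.3312536677476827 0.11109258539733924
top horn 10 [0.4227 0.2986 0.0625] [0.4273 0.3036 0.0744] [0.425  0.3011 0.0685]
top horn 11 [0.5122 0.2912 0.0582] [0.5163 0.3193 0.0745] [0.5142 0.3053 0.0664]
```

View pics/wrist4.png

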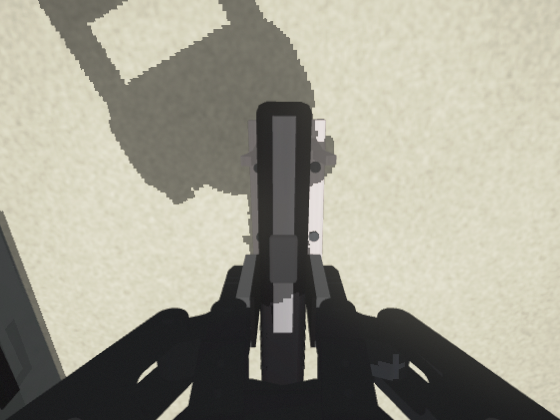

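The knife hangs straight in the jaws over the rest (px 258–311, far end at row 103). It needs about +3 mm in y, then it can go down.

>>> apply_moves:
  targets:
    - {"dp": [-1,3,0],"angular": [0,0,0.012],"grip": -1}
    - {"dp": [0,0,-18],"angular": [0,0,0],"grip": -1}
    - {"dp": [0,0,-14],"angular": [0,0,0],"grip": -1}
    - {"dp": [0,0,0],"angular": [0,0,0],"grip": -1}

```text
clock: 8.65
eef_pos: [0.4743, 0.3205, 0.0775]
eef_rot: [2.303, 2.128, 0.023]
wrist_force: [-1.4, -0.5, -1.0]
finger_gap: 0.241
```

>>> apply_moves:
  targets:
    - {"dp": [-2.5,-2,0],"angular": [0,0,0],"grip": -1}
    - {"dp": [0,0,0],"angular": [0,0,0],"grip": -1}

```text
clock: 8.9
eef_pos: [0.4721, 0.3186, 0.0786]
eef_rot: [2.302, 2.128, 0.026]
wrist_force: [-0.3, 0.2, -0.1]
finger_gap: 0.246
```

Run:
```python
from h import *
from scipy.spatial.transform import Rotation as R
np.set_printoptions(precision=4,suppress=True)
s=env.get_state();M=R.from_rotvec(s["eef_rot"]).as_matrix();print(s["eef_pos"],np.degrees(np.arctan2(M[1,0],M[0,0])),M[:,2])
im,d,W=look("wrist")
K=W[:,:,:][(W[...,2]>.078)&(W[...,2]<.087)&(W[...,0]<.446)&(W[...,0]>.38)&(abs(W[...,1]-.32)<.03)]
print(axis2(K)[2],K.min(0))
H=W[(W[...,2]>.06)&(W[...,2]<.074)&(W[...,0]<.44)&(W[...,0]>.41)&(abs(W[...,1]-.32)<.035)]
print(H.min(0),H.max(0))
```

```text
[0.4721 0.3186 0.0786] 85.50707030811179 [ 0.0166  0.0063 -0.9998]
((420.8943786621094, 322.4105529785156), (22.141807556152344, 51.88959503173828), 85.07167053222656) [0.3946 0.3094 0.0794]
[0.422  0.2973 0.0601] [0.4312 0.3473 0.0729]
```

>>> apply_moves:
  targets:
    - {"dp": [-0.5,0,-7],"angular": [-0.006,0.016,0],"grip": -1}
    - {"dp": [-0.5,0,-6],"angular": [0,0,0],"grip": -1}
    - {"dp": [0,0,-2],"angular": [0,0,0],"grip": -1}
    - {"dp": [0,0,0],"angular": [0,0,0],"grip": -1}

```text
clock: 9.45
eef_pos: [0.4713, 0.3187, 0.0626]
eef_rot: [-2.307, -2.133, 0.0]
wrist_force: [-1.1, 0.2, -0.3]
finger_gap: 0.246
```

>>> apply_moves:
  targets:
    - {"dp": [0,0,-2],"angular": [0,0,0],"grip": -1}
    - {"dp": [0,0,0],"angular": [0,0,0],"grip": -1}

```text
clock: 9.7
eef_pos: [0.4715, 0.3188, 0.0608]
eef_rot: [2.307, 2.133, 0.001]
wrist_force: [0.0, 0.3, 0.2]
finger_gap: 0.244
```

>>> apply_moves:
  targets:
    - {"dp": [0,0,-1.5],"angular": [0,0,0],"grip": -1}
    - {"dp": [0,0,0],"angular": [0,0,0],"grip": -1}

```text
clock: 9.95
eef_pos: [0.4716, 0.3189, 0.0609]
eef_rot: [2.306, 2.132, 0.003]
wrist_force: [0.6, -0.2, -0.4]
finger_gap: 0.24
```

>>> apply_moves:
  targets:
    - {"dp": [0,0,-1],"angular": [0,0,0],"grip": -1}
    - {"dp": [0,0,0],"angular": [0,0,0],"grip": -0.3}
    - {"dp": [0,0,0],"angular": [0,0,0],"grip": -0.1}
    - {"dp": [0,0,0],"angular": [0,0,0],"grip": 0.1}
    - {"dp": [0,0,0],"angular": [0,0,0],"grip": 0.1}
    - {"dp": [0,0,20],"angular": [0,0,0],"grip": 0.1}
    - {"dp": [0,0,50],"angular": [0,0,0],"grip": 0.1}
    - {"dp": [0,0,60],"angular": [0,0,0],"grip": 0.1}
    - {"dp": [0,0,40],"angular": [0,0,0],"grip": 0.1}
    - {"dp": [0,0,0],"angular": [0,0,0],"grip": 0.1}

```text
clock: 11.2
eef_pos: [0.4706, 0.3184, 0.2344]
eef_rot: [2.307, 2.132, 0.0]
wrist_force: [0.0, -1.3, -0.3]
finger_gap: 0.551
```

Run:
```python
from h import *
np.set_printoptions(precision=4,suppress=True)
s=env.get_state();print(s["eef_pos"],s["eef_rot"],s["finger_gap"],s["clock"],s["q"])
im,d,W=look("wrist","w5")
print([(w_from_c("wrist",x["location"])[0],round(x["score"],2)) for x in env.place_of("wrist","knife")])
r=env.outline_of("wrist","knife");p=r[0]["pixels"]&(d>0);P=W[p];P=P[(P[:,2]>.06)&(P[:,2]<.08)]
print(len(P),*axis2(P),np.percentile(P[:,2],[5,50,95]))
for x in (.41,.44,.50,.53):
    q=P[abs(P[:,0]-x)<.004]; print(x,len(q), np.median(q[:,2]) if len(q) else 0)
```

```text
[0.4706 0.3184 0.2344] [2.3069 2.1325 0.0002] 0.550601288219131 11.2 [ 0.3865  0.4106  1.2401 -0.      1.4908 -1.1058]
[(array([0.4697, 0.317 , 0.0513]), 0.61)]
3617 [0.4641 0.3182 0.0662] -0.08947205547763007 ((470.5243225097656, 318.0524597167969), (21.77009391784668, 154.50148010253906), 84.90068054199219) [0.0635 0.0659 0.0707]
0.41 226 0.06615222461696077
0.44 208 0.06613523332356852
0.5 176 0.06570647536119703
0.53 159 0.06550539508917719
```

View pics/w5.png

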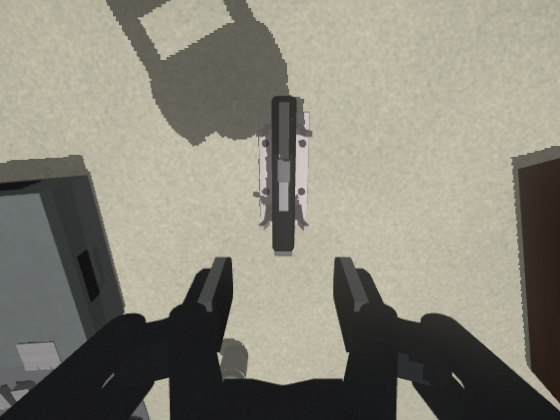

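The knife lies in both notches (px 283, rows 97–252), level and within about 2 mm of the seat. Now the latch.

>>> apply_moves:
  targets:
    - {"dp": [8,-42,3],"angular": [0,0,0.04],"grip": 0.1}
    - {"dp": [8,-42,3],"angular": [0,0,0.04],"grip": 0.1}
    - {"dp": [8,-42,3],"angular": [0,0,0.04],"grip": 0.1}
    - {"dp": [8,-42,3],"angular": [0,0,0.04],"grip": 0.1}
    - {"dp": [8,-42,3],"angular": [0,0,0.04],"grip": 0.1}
    - {"dp": [8,-42,3],"angular": [0,0,0.04],"grip": 0.1}
    - {"dp": [8,-42,0],"angular": [0,0,0.04],"grip": 0.1}
    - {"dp": [8,-40,0],"angular": [0,0,0.04],"grip": 0.1}
    - {"dp": [0,0,0],"angular": [0,0,0],"grip": 0.1}

```text
clock: 12.48
eef_pos: [0.5296, -0.0269, 0.2329]
eef_rot: [-1.909, -2.467, 0.044]
wrist_force: [0.4, 0.6, -0.1]
finger_gap: 0.547
```

Run:
```python
from h import *
from scipy.spatial.transform import Rotation as R
np.set_printoptions(precision=4,suppress=True)
s=env.get_state();M=R.from_rotvec(s["eef_rot"]).as_matrix();print(s["eef_pos"],np.degrees(np.arctan2(M[1,0],M[0,0])),M[:,2],s["clock"],s["q"])
im,d,W=look("wrist","w6")
for q in("lid_hinge","latch_grip","latch_tip"):
    print(q,[(w_from_c("wrist",x["location"])[0],round(x["score"],2)) for x in env.place_of("wrist",q)])
m=(W[...,2]>.124)&(W[...,2]<.137)&(abs(W[...,0]-.495)<.04)&(abs(W[...,1]+.02)<.04)
P=W[m];print("wing",len(P),*axis2(P),np.percentile(P[:,2],[5,50,95]))
m=(W[...,2]>.088)&(W[...,2]<.096)&(W[...,0]<.66)&(W[...,0]>.44)
L=(W[m][:,:2]*1000).astype(np.float32);print("lid",len(L),cv2.minAreaRect(L))
```

```text
[ 0.5296 -0.0269  0.2329] 104.51832888554158 [-0.0342 -0.0088 -0.9994] 12.475 [-0.2655  0.3603  1.3254 -0.0175  1.4867 -2.0879]
lid_hinge [(array([ 0.6476, -0.0149,  0.0908]), 0.67)]
latch_grip [(array([ 0.4948, -0.0151,  0.1248]), 0.83), (array([ 0.553 , -0.0213,  0.    ]), 0.67)]
latch_tip [(array([ 0.5215, -0.006 ,  0.1218]), 0.92)]
wing 1091 [ 0.4948 -0.0184  0.1312] 0.25406838528270703 ((495.70587158203125, -17.891992568969727), (53.532222747802734, 11.038924217224121), 14.53136920928955) [0.1287 0.1314 0.1327]
lid 50340 ((553.7901611328125, -17.407569885253906), (191.72610473632812, 249.08309936523438), 0.32337191700935364)
```

View pics/w6.png

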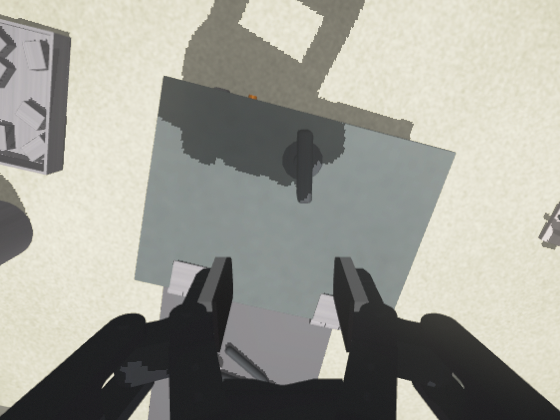

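The wing (px 305, rows 130–203) lies at 14.5° in world, about 0.25 rad short of square, so the latch is at about 1.15. The grip needs to stay above the stem, with the TCP at about 0.113.

>>> apply_moves:
  targets:
    - {"dp": [-17,4,-25],"angular": [0.009,-0.034,0],"grip": -0.1}
    - {"dp": [-17,5,-25],"angular": [0,0,0],"grip": -0.1}
    - {"dp": [0,0,-20],"angular": [0,0,0],"grip": -0.1}
    - {"dp": [0,0,0],"angular": [0,0,0],"grip": -0.1}

```text
clock: 13.18
eef_pos: [0.4935, -0.01, 0.1625]
eef_rot: [1.91, 2.492, 0.004]
wrist_force: [-0.0, -0.1, 0.1]
finger_gap: 0.449
```

Run:
```python
from h import *
from scipy.spatial.transform import Rotation as R
np.set_printoptions(precision=4,suppress=True)
s=env.get_state();M=R.from_rotvec(s["eef_rot"]).as_matrix();print(s["eef_pos"],np.degrees(np.arctan2(M[1,0],M[0,0])),M[:,2],s["clock"])
im,d,W=look("wrist")
m=(W[...,2]>.124)&(W[...,2]<.137)&(abs(W[...,0]-.495)<.04)&(abs(W[...,1]+.02)<.015)
P=W[m];print("wing",len(P),*axis2(P),P.min(0),P.max(0))
```

```text
[ 0.4935 -0.01    0.1625] 105.05846178390286 [ 0.0035  0.0008 -1.    ] 13.175
wing 1754 [ 0.494  -0.0198  0.1319] 0.2546798429191377 ((496.53662109375, -19.430484771728516), (54.057289123535156, 10.930309295654297), 14.642256736755371) [ 0.4699 -0.0306  0.1241] [ 0.5229 -0.0081  0.1346]
```

>>> apply_moves:
  targets:
    - {"dp": [2.5,-8,0],"angular": [0,0,-0.008],"grip": -0.1}
    - {"dp": [0,0,0],"angular": [0,0,0],"grip": -0.1}
    - {"dp": [0,0,-22],"angular": [0,0,0],"grip": -0.1}
    - {"dp": [0,0,-20],"angular": [0,0,0],"grip": -0.1}
    - {"dp": [0,0,-4],"angular": [0,0,0],"grip": -0.1}
    - {"dp": [0,0,0],"angular": [0,0,0],"grip": -0.1}

```text
clock: 13.98
eef_pos: [0.4994, -0.0193, 0.1203]
eef_rot: [1.915, 2.476, 0.01]
wrist_force: [0.2, 0.2, -0.9]
finger_gap: 0.452
```

>>> apply_moves:
  targets:
    - {"dp": [-3,0,-4],"angular": [0,0,0],"grip": -0.1}
    - {"dp": [0,0,-3],"angular": [0,0,0],"grip": -0.1}
    - {"dp": [0,0,0],"angular": [0,0,0],"grip": -1}
    - {"dp": [0,0,0],"angular": [0,0,0],"grip": -1}
    - {"dp": [0,0,0],"angular": [0,0,0],"grip": -1}
    - {"dp": [0,0,0],"angular": [0,0,0],"grip": -1}
    - {"dp": [0,0,0],"angular": [0,0,0],"grip": -1}
  force: 60

```text
clock: 14.85
eef_pos: [0.4967, -0.0187, 0.1147]
eef_rot: [1.914, 2.475, 0.013]
wrist_force: [0.1, 0.2, -0.5]
finger_gap: 0.11
```

>>> apply_moves:
  targets:
    - {"dp": [0,0,2],"angular": [0,0,0],"grip": -1}
    - {"dp": [0,0,2],"angular": [0,0,0],"grip": -1}
    - {"dp": [0,0,2],"angular": [0,0,0],"grip": -1}

```text
clock: 15.22
eef_pos: [0.4975, -0.0187, 0.1197]
eef_rot: [1.914, 2.475, 0.015]
wrist_force: [7.2, 1.0, -11.0]
finger_gap: 0.115
```

>>> apply_moves:
  targets:
    - {"dp": [0,0,3],"angular": [0,0,0],"grip": -1}
    - {"dp": [0,0,0],"angular": [0,0,0],"grip": -1}

```text
clock: 15.48
eef_pos: [0.4982, -0.0186, 0.1218]
eef_rot: [1.915, 2.475, 0.016]
wrist_force: [3.9, -0.2, -8.3]
finger_gap: 0.111
```

Run:
```python
from h import *
np.set_printoptions(precision=4,suppress=True)
s=env.get_state();print(s["eef_pos"],s["wrist_force"],s["ft_torque"],s["finger_gap"],s["clock"])
for c in("top","scene"):
    im,d,W=look(c,c+"7")
    L=W[(abs(W[...,0]-.56)<.1)&(abs(W[...,1]+.018)<.11)&(W[...,2]>.08)&(W[...,2]<.108)&(d>0)]
    L=L[L[:,0]<.64]
    for _ in range(3):
        A=np.c_[L[:,:2],np.ones(len(L))];k=np.linalg.lstsq(A,L[:,2],rcond=None)[0];r=L[:,2]-A@k;L=L[abs(r)<2.5*r.std()+1e-4]
    print(c,len(L),"slopes",k,"front z",k@[.47,-.018,1],"back",k@[.64,-.018,1])
```

```text
[ 0.4982 -0.0186  0.1218] [ 3.9476 -0.1877 -8.3336] [ 0.1127 -0.0202  0.026 ] 0.11095552245239015 15.475
top 2953 slopes [-0.0436 -0.0002  0.1211] front z 0.10058897694487565 back 0.09318248449446001
scene 4261 slopes [-0.0439  0.0001  0.1217] front z 0.10108572471506913 back 0.09361724600491224
```

The lid tilted 0.044 rad, well past the 0.02 rad rattle, with only about 8 N on the wrist. The latch isn't holding it, so the wing needs no turning. Now I'll plan the opening arc.

```bash
cat > arc.py <<'E'
from h import *
from scipy.spatial.transform import Rotation as R
import sys
np.set_printoptions(precision=4,suppress=True)
H=np.array([.646,-.0185,.088]); p0=np.array([.4967,-.0187,.1147]); n=np.array([np.cos(np.radians(104.6)),np.sin(np.radians(104.6)),0])
R0=R.from_euler("z",104.6,degrees=True)*R.from_euler("x",180,degrees=True); c=.009; f=.5
def pose(t):
    Rt=R.from_rotvec([0,t,0])*R.from_rotvec(-n*t*f)
    C=H+R.from_rotvec([0,t,0]).apply(p0+[0,0,c]-H)
    return C+Rt.apply([0,0,-c]),Rt*R0
s=env.get_state(); p,q=s["eef_pos"],R.from_rotvec(s["eef_rot"])
v=p-H; ts=np.arange(0,1.3,.002)
t0=ts[np.argmin([np.linalg.norm(pose(t)[0]-p) for t in ts])]
print("theta",t0,"err",p-pose(t0)[0],"rot err",(q*pose(t0)[1].inv()).as_rotvec(),"F",s["wrist_force"],s["finger_gap"])
dt,n_=float(sys.argv[1]),int(sys.argv[2])
for i in range(n_):
    P,Q=pose(t0+dt*(i+1)); print(np.round((P-p)*1000,1),np.round((Q*q.inv()).as_rotvec(),3)); p,q=P,Q
E
python3 arc.py 0.07 12
```

```text
theta 0.048 err [-0.0002  0.     -0.    ] rot err [-0.0057 -0.041  -0.001 ] F [ 4.9829  0.0149 -8.8449] 0.1118293809504275
[ 3.2  0.1 10.3] [0.014 0.077 0.   ]
[ 3.7  0.1 10. ] [ 0.009  0.036 -0.001]
[4.4 0.1 9.7] [ 0.009  0.036 -0.002]
[5.1 0.1 9.3] [ 0.008  0.036 -0.003]
[5.7 0.1 8.9] [ 0.008  0.036 -0.003]
[6.3 0.1 8.5] [ 0.008  0.036 -0.004]
[6.9 0.1 8. ] [ 0.008  0.036 -0.004]
[7.5 0.1 7.5] [ 0.007  0.036 -0.005]
[8.  0.1 7. ] [ 0.007  0.036 -0.005]
[8.4 0.1 6.4] [ 0.007  0.036 -0.006]
[8.8 0.1 5.8] [ 0.006  0.036 -0.006]
[9.2 0.1 5.1] [ 0.006  0.036 -0.007]
```

>>> apply_moves:
  targets:
    - {"dp": [3.2,0,10],"angular": [0.014,0.07,0],"grip": -1}
    - {"dp": [3.7,0,10],"angular": [0.009,0.036,0],"grip": -1}
    - {"dp": [4.4,0,10],"angular": [0.009,0.036,-0.002],"grip": -1}
    - {"dp": [5.1,0,9],"angular": [0.008,0.036,-0.003],"grip": -1}

```text
clock: 16.08
eef_pos: [0.5133, -0.0181, 0.159]
eef_rot: [-1.828, -2.349, 0.107]
wrist_force: [3.7, 3.0, -11.6]
finger_gap: 0.11
```

```bash
python3 arc.py 0.07 6
```

```text
theta 0.312 err [-0.0002  0.0002  0.0001] rot err [ 0.0043  0.0125 -0.0005] F [  3.671    2.9964 -11.5624] 0.1099789667822121
[ 5.7 -0.1  8.9] [ 0.004  0.024 -0.003]
[6.2 0.1 8.6] [ 0.008  0.036 -0.004]
[6.8 0.1 8.1] [ 0.008  0.036 -0.004]
[7.3 0.1 7.6] [ 0.007  0.036 -0.005]
[7.9 0.1 7.1] [ 0.007  0.036 -0.005]
[8.3 0.1 6.5] [ 0.007  0.036 -0.006]
```

>>> apply_moves:
  targets:
    - {"dp": [5.7,0,9],"angular": [0.004,0.024,-0.003],"grip": -1}
    - {"dp": [6.2,0,8.6],"angular": [0.008,0.036,-0.004],"grip": -1}
    - {"dp": [6.8,0,8.1],"angular": [0.008,0.036,-0.004],"grip": -1}
    - {"dp": [7.3,0,7.6],"angular": [0.007,0.036,-0.005],"grip": -1}

```text
clock: 16.58
eef_pos: [0.537, -0.0175, 0.1895]
eef_rot: [-1.76, -2.223, 0.198]
wrist_force: [1.3, 1.4, -11.0]
finger_gap: 0.113
```

```bash
python3 arc.py 0.07 6
```

```text
theta 0.5680000000000001 err [ 0.0002  0.0006 -0.0004] rot err [ 0.0046  0.029  -0.0025] F [  1.2679   1.4333 -11.0432] 0.11309812437926164
[ 7.5 -0.5  7.7] [ 0.003  0.007 -0.002]
[8.2 0.1 6.7] [ 0.007  0.036 -0.005]
[8.6 0.1 6.1] [ 0.006  0.036 -0.006]
[9.  0.1 5.5] [ 0.006  0.036 -0.006]
[9.4 0.1 4.9] [ 0.006  0.036 -0.007]
[9.7 0.1 4.2] [ 0.005  0.036 -0.007]
```

>>> apply_moves:
  targets:
    - {"dp": [7.5,-0.5,7.7],"angular": [0.003,0.007,-0.002],"grip": -1}
    - {"dp": [8.2,0,6.7],"angular": [0.007,0.036,-0.005],"grip": -1}
    - {"dp": [8.6,0,6.1],"angular": [0.006,0.036,-0.006],"grip": -1}
    - {"dp": [9,0,5.5],"angular": [0.006,0.036,-0.006],"grip": -1}
    - {"dp": [7,0,3.6],"angular": [0.005,0.025,-0.006],"grip": -1}
    - {"dp": [0,0,0],"angular": [0,0,0],"grip": -1}

```text
clock: 17.32
eef_pos: [0.573, -0.0166, 0.2154]
eef_rot: [-1.687, -2.074, 0.295]
wrist_force: [-2.6, 1.3, -3.7]
finger_gap: 0.114
```

```bash
python3 arc.py 0.05 1
python3 - <<'E'
from h import *
np.set_printoptions(precision=4,suppress=True)
for c in("scene","top"):
    im,d,W=look(c,c+"8")
    L=W[(W[...,0]<.635)&(W[...,0]>.53)&(abs(W[...,1]+.018)<.12)&(abs(W[...,1]+.018)>.06)&(W[...,2]>.1)&(W[...,2]<.24)&(d>0)]
    for _ in range(4):
        A=np.c_[L[:,:2],np.ones(len(L))];k=np.linalg.lstsq(A,L[:,2],rcond=None)[0];r=L[:,2]-A@k;L=L[abs(r)<2*r.std()+1e-4]
    print(c,len(L),"lid angle",np.arctan(-k[0]),r.std())
    for q in("knife","tray","bottle","flask"):
        print(q,[(w_from_c(c,x["location"])[0],round(x["score"],2)) for x in env.place_of(c,q)[:1]])
    r=env.outline_of(c,"knife")
    if r:
        P=W[r[0]["pixels"]&(d>0)];print(axis2(P)[2],np.median(P[:,2]))
s=env.get_state();print(s["clock"],s["wrist_force"],s["eef_pos"],s["q"])
E
```

```text
theta 0.864 err [ 0.0006  0.0011 -0.0012] rot err [ 0.0074  0.0451 -0.0023] F [-2.6447  1.2757 -3.6719] 0.11359250334319874
[ 6.1 -1.1  4.6] [-0.004 -0.019 -0.003]
scene 2761 lid angle 0.8435401113591999 0.0021776287202807053
knife [(array([0.4688, 0.3177, 0.0588]), 0.82)]
tray [(array([ 0.5185, -0.3136, -0.0005]), 0.71)]
bottle [(array([0.7287, 0.2339, 0.002 ]), 0.68)]
flask [(array([ 0.6743, -0.3286,  0.0021]), 0.81)]
((435.5960998535156, 353.1718444824219), (88.05755615234375, 240.88003540039062), 80.3833999633789) 0.06815941520106789
top 1136 lid angle 0.8448637240270329 0.0008568410818258255
knife [(array([0.468 , 0.3243, 0.0554]), 0.9)]
tray [(array([ 0.5152, -0.3129, -0.0044]), 0.92)]
bottle [(array([0.7256, 0.2327, 0.0028]), 0.86)]
flask [(array([ 0.6708, -0.3277,  0.0034]), 0.83)]
((480.62554931640625, 239.29080200195312), (255.7024688720703, 96.27975463867188), 73.0758285522461) 0.06799731955234523
17.925 [-1.6646  1.926  -7.7589] [ 0.5733 -0.0166  0.2157] [-0.236   0.674   0.9109  0.0016  2.0558 -2.0114]
```

View pics/scene8.png

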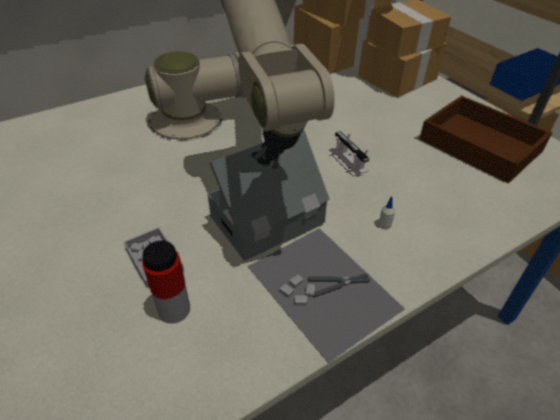

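The scene shows the lid open and held by the gripper near px (275, 150). The knife is in the rest at (350, 147), and the flask, bottle and tray haven't moved. The lid measures 0.844 rad, past the 0.7 half-open mark, and is steady.

```bash
python3 -c "
from h import *
print(env.sign_off()); s=env.get_state(); print(s['clock'],s['eef_pos'],s['wrist_force'],s['finger_gap'])"
```

```text
the job is handed in; nothing more can be done
None
the job is handed in; nothing more can be done
```

The job is done and handed in at about 18 s of the 58 s allowed. It gave no verdict.

- **Knife:** it lies in both notches of the rest, level and released. The close-up put it about 2 mm from the seat centre across the notch and under 1 mm along it. The later, coarser camera estimates agree to within about 5 mm. From those views the knife's outline was too ragged to check its angle again.
- **Latch:** I gripped the wing as it stood, at an estimated 1.15 rad, and tugged it up. The lid tilted 0.044 rad, past the 0.02 rad rattle, with about 8 to 11 N at the wrist. That is a little over the 4 to 6 N stated, and I put the difference down to the grip resisting the pivot. The lid was not caught, so I did not turn the wing.
- **Lid:** it is held at about 0.845 rad, with two cameras agreeing (0.844 and 0.845); half open is 0.7. The grip is steady on the wing.
- **Flask, bottle and tray:** all measured within the cameras' error of where they started.

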